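# Set the oil caddy in order and draw out its telescopic handle

### The job

The oil caddy is about to be moved: first stand the tipped oil bottle upright in the caddy's lane, in line with the other two, and let go of it. Then squeeze in the button on the grip of the caddy's telescopic handle and pull the grip up, past the first stop, to the second stop where both tube sections are fully out, and finish while holding it there. Leave the two standing bottles standing in the lane and do not disturb the relay, the roll of tape and the torch lying around.

Things in the scene. Friction and masses are not known exactly. Their poses are not given: they have to be found in the camera images.
- caddy: Grey oil caddy, fixed to the bench: a plate 136 mm (x) by 400 mm (y). Origin on the bench, x across the plate away from the robot, y along it to the left, z up. Its deck, on which the bottles stand, is at z = 12 mm. The mast of its telescopic handle stands at x = 0, y = -210 mm (right end): outer tube 28 mm square, black collar 36 mm square up to z = 96 mm.
- lane (a point): Middle of the bottle lane, on the deck, at the caddy's origin; axes as the caddy's. The lane runs along y to -147 and +147 mm, lips 10 mm high at its front (x = -65 mm) and ends. Bottle places near y = -95, 0 and +95 mm, base centres near x = -29 mm. Behind, a round steel rail 8 mm thick runs along y at x = +46 mm, 45 mm above the deck (axis), on posts at y = -145 and +145 mm.
- tipped_bottle: White oil bottle with a red nozzle: body 45 mm in diameter, 94 mm high, nozzle at most 24 mm thick up to 128 mm; 0.09 to 0.18 kg. Origin at the centre of its underside, z along it towards the nozzle. Starts in any of the three places, leaning 50 degrees back over the rear rail, nozzle to caddy +x, the rear edge of its base on the deck. It may stand anywhere in its gap.
- bottle_a: White oil bottle with a red nozzle: body 45 mm in diameter, 94 mm high, nozzle at most 24 mm thick up to 128 mm; 0.09 to 0.18 kg. Origin at the centre of its underside, z along it towards the nozzle. Starts upright in one of the other two places; stays.
- bottle_b: White oil bottle with a red nozzle: body 45 mm in diameter, 94 mm high, nozzle at most 24 mm thick up to 128 mm; 0.09 to 0.18 kg. Origin at the centre of its underside, z along it towards the nozzle. Starts upright in the remaining place; stays.
- grip: Black grip on top of the telescopic handle, 30 mm (x) by 64 mm (y) by 34 mm high, axes as the caddy's. Origin at its centre, 119 mm above the bench when down, 229 mm at the second stop. The release button is in the middle of its front face (-x): squeeze it against the grip's rear face (fingers closing along the caddy's x) and pull straight up with that same grasp.
- button_face (a point): Centre of the outer face of the release button, a round grey button 24 mm in diameter that stands 9 mm out of the grip's front face and moves with the grip. Button and grip together measure 39 mm along x, 32.5 mm with the button fully in.
- button (a joint): Travel of the release button (m): 0 out, 0.0065 fully in (pushed towards caddy +x). Its spring takes about 3 N to start and 7.5 N fully in. Unless it is in by more than about 0.004 a catch locks the grip down (2 mm of play). Let go, it springs out again.
- upper_section (a joint): Extension of the upper tube section out of the lower one (m): 0 down, 0.055 out. It comes out first; its end is the first stop. Needs about 3 N to pull up; slides down again when let go.
- lower_section (a joint): Extension of the lower tube section out of the outer tube (m): 0 down, 0.055 out. It follows once the upper section is out; its end is the second, hard stop. Needs about 6 N in all to pull up; slides down again when let go.
- relay: Small black relay, a block 27 x 30 mm and 26 mm high with flat brass pins at one side, origin at the middle of its underside; lies in front of the caddy's left end, leave alone.
- tape: Roll of black tape, 62 mm in diameter, 19 mm high, origin at the centre of its underside; lies behind the caddy, leave alone.
- torch: Black pocket torch, 114 mm long, 33 mm thick, origin at the middle of its underside; lies to the right of the caddy, leave alone.

How it is judged (in metres and radians):
On the way, in this order (a step that is already met when the one before it is completed fails the run):
1. the tipped bottle stands upright in the lane and is let go (angle between tipped_bottle's own z axis and vertical below 0.1 rad and x of tipped_bottle in the frame of caddy between -0.055 and 0.035 m and y of tipped_bottle in the frame of caddy between -0.14 and 0.14 m and z of tipped_bottle in the frame of caddy between 0.006 and 0.018 m and contact force between the fingers and tipped_bottle below 0.2 N and linear speed of tipped_bottle below 0.02 m/s), for 0.3 s.
2. the button is squeezed in while the handle is still down (value of joint button above 0.0045 m and value of joint each of upper_section, lower_section below 0.02 m), for 0.1 s.
3. the handle is pulled to the second stop, both sections fully out (value of joint each of upper_section, lower_section above 0.05 m), for 0.2 s.
At the end, for the whole second after the job is handed in: The fingers hold the grip (more than 3 N) with both tube sections out to within 5 mm of their 55 mm stops and still; all three bottles stand upright (within 0.1 rad) on the deck in the lane, not touched by the fingers (all of step 1 and all of step 3 and velocity of joint each of upper_section, lower_section below 0.01 m/s and height (world z) of grip above 0.215 m and contact force between the fingers and grip above 3 N and angle between each of bottle_a, bottle_b's own z axis and vertical below 0.1 rad and x of bottle_a in the frame of caddy between -0.055 and 0.035 m and y of bottle_a in the frame of caddy between -0.14 and 0.14 m and z of bottle_a in the frame of caddy between 0.006 and 0.018 m and x of bottle_b in the frame of caddy between -0.055 and 0.035 m and y of bottle_b in the frame of caddy between -0.14 and 0.14 m and z of bottle_b in the frame of caddy between 0.006 and 0.018 m); the arm keeps its last pose, push and grip.
It fails at once if a standing bottle is knocked over (angle between any of bottle_a, bottle_b's own z axis and vertical above 0.5 rad).
It fails at once if the relay, tape or torch is moved by more than 4 cm (distance of any of relay, tape, torch from where it was at the start of the episode above 0.04 m).
It also fails if it takes over 51 s, if anything falls off the work surface, if the arm or the gripper's body presses on something with over 40 N, if the wrist force passes 120 N, or if a joint passes its speed limit or range.

### The arm

A 6-joint arm with a two-finger parallel gripper is mounted at the origin on a cart in front of the work surface, level with it; the furniture and walls round the work are solid. World frame = base frame: x ahead of the robot, y to its left, z up, the work surface at z = 0. Lengths are in mm, angles in degrees, forces in N, time in s.
With the tool pointing down it reaches from about 300 to 775 mm from the base axis. Payload 14.6 kg.
Tool frame: the origin (TCP) lies midway between the tips of the shut fingers; the grasp point (between the pads) lies 19 mm behind it; z points along the fingers, y is the line along which they close (so a half turn about z gives the same grasp; the last joint's range is limited). The gripper opens to 85 mm and grips with 20 to 120 N. Pads are 22 mm wide; open, the fingers measure 114 mm over their backs; the gripper's body (76 mm by 85 mm) begins 54 mm behind the grasp point. The pads swing forward as they close: fully open they stand 13 mm farther back than shut.
Start: joints at [-72.685, 17.183, 87.147, -0, 75.671, -3.816], TCP at [198.266, -513.011, 231.281] pointing down, gripper open.
Joint ranges: [-173.82, 173.82], [-45.26, 126.66], [13.44, 144.39], [-59.66, 239.66], [0, 175.72], [-146.38, 146.38]. Speed limits (degrees/s): [127.2, 127.2, 147.25, 180, 180, 180].

### API

Orientations are given as a 3x3 rotation matrix whose columns are the frame's x, y, z axes.
In Python, from bench import manip gives the robot as it stands.
- The arm moves only by the shell command python3 -m handwheel 'ROWS' [FORCE]. ROWS is JSON, a list that holds one entry, the list of rows, each a list of 7 numbers: the closure, from 0 (fully open) to 1 (shut), then the shift along the tool's x, y, z in mm, then the turn, a rotation vector about the tool's x, y, z in degrees. A call has 1 to 10 rows; each row shifts and turns the commanded pose from where the row before left it, along the tool's axes as they then stand; what a row does not reach is not made up. A row lasts 1/12 s, in which the tool goes at most 41.7 mm and 7.16 degrees, less where a joint would pass 70% of its speed; a pose out of reach is approached as far as the arm can. A call is refused whole if a number of a shift passes 41.7 or a number of a turn 7.16, either way. A call with a gripper value outside its range is refused whole. The fingers move at their own pace and stop on an object; FORCE is the grip in N (left out, the last holds). Time passes only in rows, so rows that do not move let the fingers close. It gives the time, the measured TCP pose, the force, the opening and the grip force at its end, in the units of the state.
- manip.get_obs(): the state, without advancing time (a new reading comes with each control period).
- manip.camera(name): name is "scene" or "top" or "wrist"; returns the picture (480x640x3 uint8, red, green, blue); there is no depth.
- manip.camera_info(name): a dict with "fx", "fy", "cx", "cy" (pixels), "extrinsics" (4x4, takes a point from world to camera coordinates); the wrist camera has in their place "T_tool_cam" (4x4, takes a point from camera to tool coordinates, whose origin is the TCP and whose axes are the flange's). Camera axes: x right, y up, looking along -z (the intrinsics and any distortion apply to the point x, -y, -z); pixel columns grow to the right and rows downward; lengths in mm; the calibration is good to about 2 mm. A picture is of the moment at which its call begins: read the wrist's pose just before it. camera_info takes no time and is no camera call.
- manip.sign_off(): hands the job in; it is judged then, once.
The state is a dict: "clock": time; "qpos": joint angles; "qvel": joint speeds; "joint_efforts": joint torques, N m; "ee_pos": TCP position; "tool_rot": TCP orientation; "wrist_force": force on the tool from outside, world axes, zero at the start; "moment": the same for the moment, N m; "opening": opening from 0.0 (shut) to 1.0 (fully open); "grip_force": force on a finger pad.
Only numpy, scipy, OpenCV 4.12 (cv2) and the standard library are available. Lean on these libraries where they do the work, as an engineer would, in place of code of your own. Each camera call takes 0.05 s, during which the arm holds its last target. There are 200 camera calls.

## Working session

There is one attempt and no reset: what is moved stays moved. The work goes in short steps, Python scripts to look and compute and a shell command to move; the robot and the scene stay as the last step left them, time stands still between calls to the robot, and variables do not carry over. Pictures are saved under pics/ and viewed, at most 12 in all, crops included, and the job is handed in when it is done.

```bash
mkdir -p pics; ls; python3 - <<'E'
from bench import manip
import cv2
for n in("scene","top"):
    cv2.imwrite(f"pics/{n}0.png",manip.camera(n)[:,:,::-1])
    print(n,manip.camera_info(n))
print(manip.camera_info("wrist"));o=manip.get_obs();print(o["clock"],o["tool_rot"],o["opening"])
E
```

```text
pics
scene {'fx': 555.9256015673734, 'fy': 555.9256015673734, 'cx': 316.5579014955054, 'cy': 235.15115084615843, 'extrinsics': array([[-9.03980548e-01, -4.27080407e-01, -2.05303553e-02,
         4.39472673e+02],
       [ 2.44663815e-01, -5.56052242e-01,  7.94320793e-01,
        -2.62597924e+02],
       [-3.50654797e-01,  7.13027510e-01,  6.07151532e-01,
        -1.06588050e+03],
       [ 0.00000000e+00,  0.00000000e+00,  0.00000000e+00,
         1.00000000e+00]])}
top {'fx': 555.8308178707841, 'fy': 555.8308178707841, 'cx': 316.71076326210266, 'cy': 243.73097333336463, 'extrinsics': array([[-1.83528132e-02, -9.99817444e-01, -5.31541487e-03,
        -1.07088881e+02],
       [ 9.94944191e-01, -1.87878541e-02,  9.86563403e-02,
        -5.51891108e+02],
       [-9.87381952e-02, -3.47791976e-03,  9.95107368e-01,
        -1.55723697e+03],
       [ 0.00000000e+00,  0.00000000e+00,  0.00000000e+00,
         1.00000000e+00]])}
{'fx': 423.15060533616554, 'fy': 423.15060533616554, 'cx': 323.98456158053176, 'cy': 235.15163932092526, 'T_tool_cam': array([[-9.51619838e-05,  9.62985587e-01,  2.69552869e-01,
         6.82843796e+01],
       [ 9.99999985e-01,  1.30561295e-04, -1.13397655e-04,
         1.01191306e-01],
       [-1.44393480e-04,  2.69552854e-01, -9.62985585e-01,
        -1.42327843e+02],
       [ 0.00000000e+00,  0.00000000e+00,  0.00000000e+00,
         1.00000000e+00]])}
0.1 [[ 9.32772533e-01  3.60465425e-01 -2.80145353e-04]
 [ 3.60465521e-01 -9.32772017e-01  9.85666913e-04]
 [ 9.39870962e-05 -1.02038576e-03 -9.99999475e-01]] 0.9995148752791141
```

View pics/scene0.png

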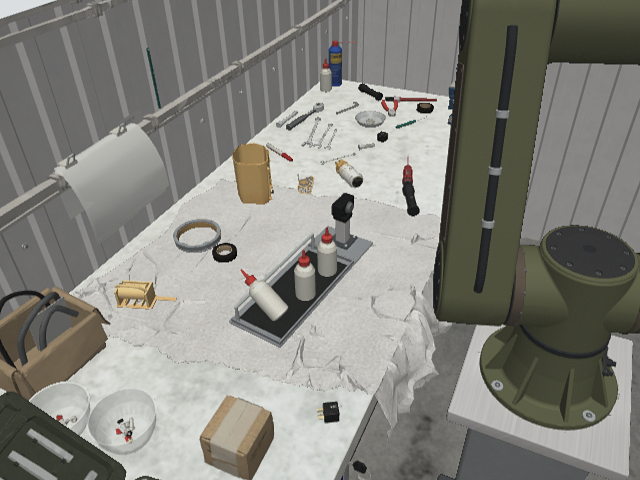

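View pics/top0.png

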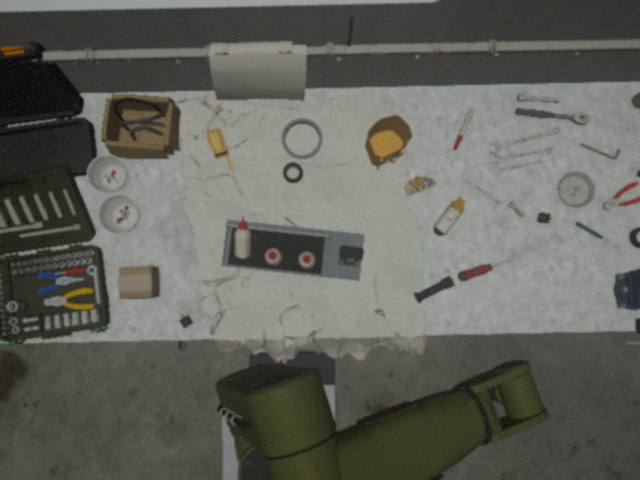

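The scene view shows the tipped bottle at the caddy's left place (scene ~(265,297)), two standing bottles at (304,275) and (327,253), and the handle at (344,212). In the top view the plate's corners are near (226,221), (364,235), (360,280) and (222,265).

```bash
cat > h.py <<'E'
import numpy as np,cv2
from bench import manip
def ray(n,uv,obs=None):
    c=manip.camera_info(n); uv=np.asarray(uv,float)
    d=np.array([(uv[0]-c["cx"])/c["fx"],-(uv[1]-c["cy"])/c["fy"],-1])
    if n=="wrist":
        T=np.eye(4);T[:3,:3]=obs["tool_rot"];T[:3,3]=obs["ee_pos"];T=T@c["T_tool_cam"]
    else: T=np.linalg.inv(c["extrinsics"])
    return T[:3,3],T[:3,:3]@d
def plane(n,uv,z,obs=None):
    o,d=ray(n,uv,obs); return o+d*(z-o[2])/d[2]
def tri(a,b):
    (o1,d1),(o2,d2)=a,b
    s=np.linalg.lstsq(np.c_[d1,-d2],o2-o1,rcond=None)[0]
    p,q=o1+d1*s[0],o2+d2*s[1]; return (p+q)/2,np.linalg.norm(p-q)
def red(im,box):
    x0,y0,x1,y1=box; h=cv2.cvtColor(im[y0:y1,x0:x1],cv2.COLOR_RGB2HSV)
    m=(((h[...,0]<8)|(h[...,0]>172))&(h[...,1]>130)&(h[...,2]>60)).astype(np.uint8)
    n,_,st,c=cv2.connectedComponentsWithStats(m)
    return [(int(st[i,4]),(c[i]+[x0,y0]).round(1)) for i in range(1,n) if st[i,4]>8]
E
python3 - <<'E'
from h import *
t=cv2.imread("pics/top0.png");s=cv2.imread("pics/scene0.png")
print(red(t[:,:,::-1].copy(),(215,210,375,290)),red(s[:,:,::-1].copy(),(220,190,390,350)))
cv2.imwrite("pics/c0.png",np.vstack([cv2.resize(t[210:290,215:375],None,fx=4,fy=4,interpolation=2)[:300],cv2.resize(s[190:275,225:385],None,fx=4,fy=4,interpolation=2)[:298]]))
# plate corners at z~0-10
for uv in[(226,221),(364,235),(360,280),(222,265)]: print(plane("top",uv,10).round(0))
E
```

```text
[(37, array([242.4, 225. ])), (40, array([271.9, 255. ])), (40, array([306.1, 258.4]))] [(95, array([326.5, 236.8])), (109, array([303.9, 259.7])), (88, array([248.5, 278. ]))]
[623. 144.  10.]
[ 574. -254.   10.]
[ 445. -239.   10.]
[495. 156.  10.]
```

View pics/c0.png

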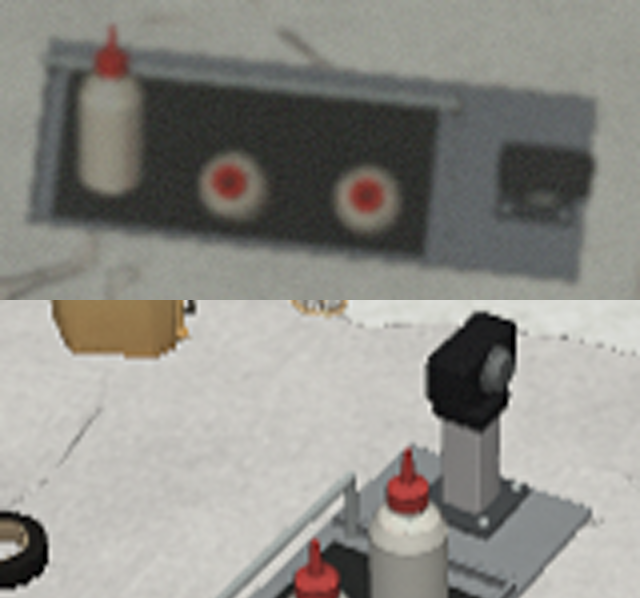

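The crop shows the plate edges clearly, and the button faces the front (-x), at crop (495,370) in the scene half. Next I triangulate the nozzles and the grip and fit the caddy frame.

```bash
python3 - <<'E'
from h import *
P=[tri(ray("top",a),ray("scene",b)) for a,b in[((242.4,225),(248.5,278)),((271.9,255),(303.9,259.7)),((306.1,258.4),(326.5,236.8))]]
for p in P: print(p[0].round(1),round(p[1],1))
# corners refined from crops: crop/4+offset
C=[plane("top",(215+x/4,210+y/4),z)[:2] for x,y,z in[(48,38,8),(597,98,8),(578,280,8),(27,222,8)]]
C=np.array(C);print(C.round(1),np.linalg.norm(C-np.roll(C,-1,0),axis=1).round(1))
yd=(C[0]-C[1]+C[3]-C[2]);yaw=np.arctan2(-yd[0],yd[1]);print("yaw",np.degrees(yaw))
R=np.array([[np.cos(yaw),-np.sin(yaw)],[np.sin(yaw),np.cos(yaw)]])
cen=C.mean(0);print("centre",cen,"origin if y range -250..150",cen+R@[0,50])
O=cen+R@[0,50]
for p in P: print("caddy",(R.T@(p[0][:2]-O)).round(1))
g=tri(ray("top",(215+546/4,210+171/4)),ray("scene",(225+470/4,190+(360-300)/4)));print(g)
g=plane("top",(215+548/4,210+170/4),125);print(g,R.T@(g[:2]-O), "expect",O+R@[0,-210])
b=plane("top",(215+108/4,210+192/4),12+15); print("lowest body edge",R.T@(b[:2]-O))
print(O.round(1),R.round(3))
E
```

```text
[599.5  85.6  93.3] 1.8
[512.6   3.4 109.8] 1.6
[501.8 -88.6 109.5] 1.4
[[ 627.2  141.5]
 [ 575.9 -255. ]
 [ 445.  -237.9]
 [ 493.9  156.9]] [399.9 132.  397.9 134.1]
yaw -7.221023975013738
centre [535.49684307 -48.62867818] origin if y range -250..150 [541.78170653   0.97475408]
caddy [46.6 91.2]
caddy [-29.3  -1.3]
caddy [-28.4 -93.9]
(array([ 514.7866783 , -210.6846871 ,  115.14863691]), np.float64(0.3595832501413651))
[ 514.79463965 -211.39066239  125.        ] [-7.92699362e-02 -2.14073272e+02] expect [ 515.38527998 -207.35966138]
lowest body edge [-40.46106256  90.58218945]
[541.8   1. ] [[ 0.992  0.126]
 [-0.126  0.992]]
```

Geometry agrees: caddy origin is about (542, 1) with yaw -7.2°. The tipped bottle is in the left place, with base centre at caddy x of about -30. The 28° turn and the transit come first.

```bash
python3 -m handwheel '[[[0,0,0,0,0,0,7.1],[0,0,0,0,0,0,7.1],[0,0,0,0,0,0,7.1],[0,0,0,0,0,0,7],[0,16,-35.8,2,0,0,0],[0,16,-35.8,2,0,0,0],[0,16,-35.8,2,0,0,0],[0,16,-35.8,2,0,0,0],[0,16,-35.8,2,0,0,0],[0,16,-35.8,2,0,0,0]]]' 40
python3 -m handwheel '[[[0,16,-35.8,2,0,0,0],[0,16,-35.8,2,0,0,0],[0,16,-35.8,2,0,0,0],[0,16,-35.8,2,0,0,0],[0,16,-35.8,2,0,0,0],[0,16,-35.8,2,0,0,0],[0,16,-35.8,2,0,0,0],[0,16,-35.8,2,0,0,0],[0,16,-35.8,2,0,0,0],[0,16,-35.8,2,0,0,0]]]'
```

```text
clock: 0.93
ee_pos: [320.7, -310.1, 219.0]
tool_rot: [[0.992, -0.125, -0.0], [-0.125, -0.992, 0.0], [-0.0, -0.0, -1.0]]
wrist_force: [1.0, -1.0, 0.0]
opening: 0.997
grip_force: 0.0
clock: 1.77
ee_pos: [524.3, 25.4, 199.0]
tool_rot: [[0.992, -0.125, -0.0], [-0.125, -0.992, -0.0], [-0.0, 0.0, -1.0]]
wrist_force: [0.8, 0.3, 0.2]
opening: 0.997
grip_force: 0.0
```

```bash
python3 -m handwheel '[[[0,11,-22,8,0,0,0],[0,11,-22,8,0,0,0],[0,10,-22,8,0,0,0],[0,0,0,0,0,0,0]]]'
python3 - <<'E'
from h import *
o=manip.get_obs();im=manip.camera("wrist");cv2.imwrite("pics/w1.png",im[:,:,::-1]);print(o["ee_pos"].round(1) if hasattr(o["ee_pos"],"round") else o["ee_pos"],red(im,(0,0,640,480)))
E
```

```text
clock: 2.1
ee_pos: [564.2, 87.8, 173.0]
tool_rot: [[0.992, -0.122, -0.003], [-0.122, -0.992, 0.0], [-0.003, 0.0, -1.0]]
wrist_force: [-0.3, 0.1, 0.1]
opening: 1.004
grip_force: 0.0
[564.2  87.8 173. ] [(2012, array([322.1, 180.8])), (390, array([500.4, 315.8])), (98, array([637.1, 325.1]))]
```

View pics/w1.png

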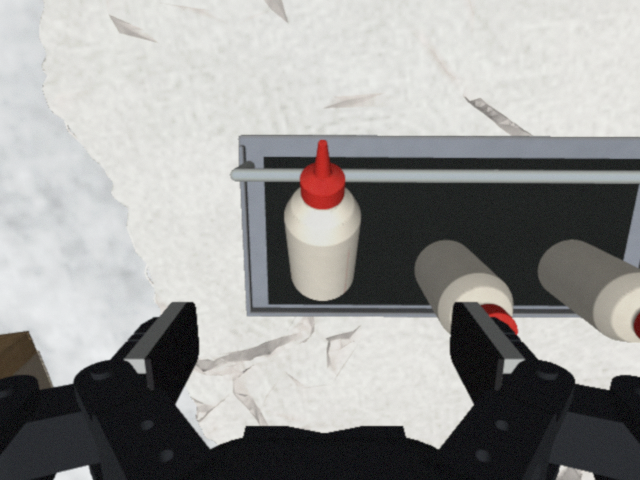

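The wrist view shows the bottle centred between the fingers (u≈322) and the rail horizontal, so yaw is right. The middle bottle is clear. I descend with the fingers slightly narrowed, then close.

```bash
python3 -m handwheel '[[[0.2,1,0,20,0,0,0],[0.2,0,0,25,0,0,0],[0.2,0,0,25,0,0,0],[0.2,0,0,25,0,0,0],[0.2,0,0,20,0,0,0],[0.2,0,0,12,0,0,0],[0.2,0,0,0,0,0,0]]]'
python3 -m handwheel '[[[0.8,0,0,0,0,0,0],[0.8,0,0,0,0,0,0],[0.8,0,0,0,0,0,0],[0.8,0,0,0,0,0,0],[0.8,0,0,0,0,0,0],[0.8,0,0,0,0,0,0],[0.8,0,0,0,0,0,0],[0.8,0,0,0,0,0,0]]]' 40
```

```text
clock: 2.73
ee_pos: [563.4, 84.0, 46.2]
tool_rot: [[0.992, -0.125, -0.004], [-0.125, -0.992, -0.0], [-0.004, 0.001, -1.0]]
wrist_force: [0.3, -0.3, -0.3]
opening: 0.799
grip_force: 0.0
clock: 3.4
ee_pos: [565.5, 84.8, 49.7]
tool_rot: [[0.992, -0.125, 0.002], [-0.125, -0.992, 0.0], [0.002, -0.0, -1.0]]
wrist_force: [-1.0, 0.2, 8.4]
opening: 0.512
grip_force: 41.3
```

```bash
python3 -m handwheel '[[[0.8,0,0,-12,0,0,0],[0.8,0,0,-16,0,0,0],[0.8,0,0,-16,0,0,0],[0.8,0,0,0,0,3,0],[0.8,0,0,0,0,7,0],[0.8,0,0,0,0,7,0],[0.8,0,0,0,0,7,0],[0.8,0,0,0,0,7,0],[0.8,0,0,0,0,7,0],[0.8,0,0,0,0,7,0]]]'
python3 -m handwheel '[[[0.8,0,0,0,0,5,0],[0.8,-9,0,-10,0,0,0],[0.8,-8.5,0,-10,0,0,0],[0.8,0,0,0,0,0,0],[0.8,0,0,0,0,0,0]]]'
python3 - <<'E'
from h import *
o=manip.get_obs();print(o["ee_pos"],o["opening"])
s=manip.camera("scene")[:,:,::-1];t=manip.camera("top")[:,:,::-1]
cv2.imwrite("pics/c2.png",np.hstack([cv2.resize(s[190:350,220:380],(480,480),interpolation=2),cv2.resize(t[200:290,215:275],(320,480),interpolation=2)]))
E
```

```text
clock: 4.23
ee_pos: [569.3, 74.3, 104.4]
tool_rot: [[0.774, -0.122, 0.621], [-0.093, -0.993, -0.078], [0.626, 0.003, -0.78]]
wrist_force: [1.3, -1.6, -1.5]
opening: 0.514
grip_force: 41.2
clock: 4.65
ee_pos: [550.4, 65.2, 127.6]
tool_rot: [[0.74, -0.105, 0.664], [-0.085, -0.994, -0.063], [0.667, -0.01, -0.745]]
wrist_force: [0.7, 0.5, -1.5]
opening: 0.51
grip_force: 41.3
[550.40635906  65.21774285 127.62085718] 0.5104650391618585
```

View pics/c2.png

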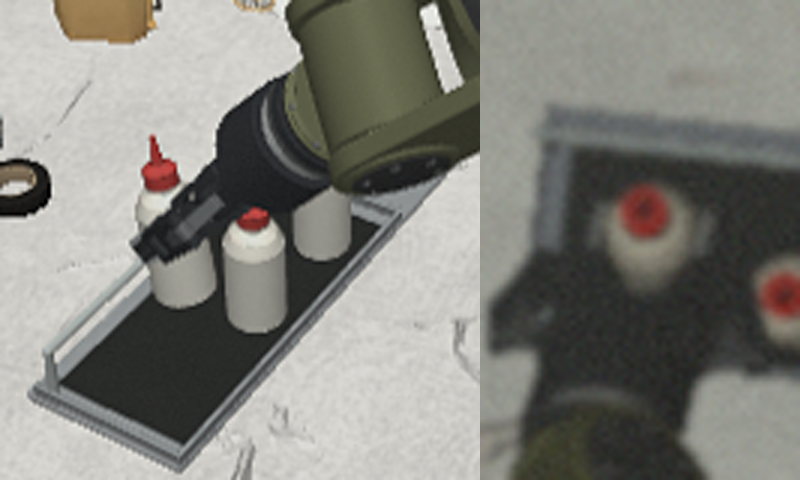

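The bottle is held and nearly upright (red top at scene crop (157,175)), but the arm has drifted about 20 mm to the right and fallen short in the turn. I'll check how it settles.

```bash
python3 -m handwheel '[[[0.8,0,0,0,0,0,0],[0.8,0,0,0,0,0,0],[0.8,0,0,0,0,0,0]]]'; python3 -c "
from bench import manip;o=manip.get_obs();print(o['qpos'],o['qvel'])"
python3 -m handwheel '[[[0.8,0,-15,0,0,3,0],[0.8,0,0,0,0,3,0],[0.8,0,0,0,0,0,0],[0.8,0,0,0,0,0,0]]]'; python3 -c "
from bench import manip;o=manip.get_obs();print(o['qpos'],o['qvel'])"
```

```text
clock: 5.0
ee_pos: [550.3, 65.3, 126.4]
tool_rot: [[0.742, -0.105, 0.663], [-0.085, -0.994, -0.062], [0.666, -0.01, -0.746]]
wrist_force: [-0.6, 0.3, -1.8]
opening: 0.513
grip_force: 41.3
[  6.43156687  11.80759886 119.72746222 -47.11636517  10.72103834
 146.32725566] [ 0.09973652 -0.14016289  0.10809529  0.04045185  0.03367861  0.00127675]
clock: 5.33
ee_pos: [557.7, 65.1, 152.0]
tool_rot: [[0.699, -0.081, 0.71], [-0.075, -0.996, -0.039], [0.711, -0.026, -0.703]]
wrist_force: [-0.3, 0.2, -1.5]
opening: 0.515
grip_force: 41.4
[  5.63706677   9.41672092 119.98221348 -48.31520788   8.37088307
 146.32630386] [0.35142303 1.00638717 0.23902172 0.32387262 0.54904156 0.08403969]
```

The wrist is near its straight-wrist singularity with joint 6 at its limit, which explains the drift. The bottle rights itself within 24° of tilt, so I'll use a smaller tool pitch of about 38° and recentre in y before lowering.

```bash
python3 -m handwheel '[[[0.8,0,0,0,0,-5,0],[0.8,0,0,0,0,-5,0],[0.8,0,-8,0,0,0,0],[0.8,0,-8,0,0,0,0],[0.8,0,-5,0,0,0,0],[0.8,0,0,0,0,0,0],[0.8,0,0,0,0,0,0]]]'; python3 -c "
from bench import manip;o=manip.get_obs();print(o['qpos'].round(1))"
```

```text
clock: 5.92
ee_pos: [560.5, 81.4, 151.7]
tool_rot: [[0.753, -0.095, 0.651], [-0.08, -0.995, -0.053], [0.653, -0.013, -0.757]]
wrist_force: [0.6, -0.2, -1.6]
opening: 0.515
grip_force: 41.4
[  8.1  10.5 116.4 -32.9  15.4 132.7]
```

```bash
python3 -m handwheel '[[[0.8,-11,-1,9,0,0,0],[0.8,-11,-1,9,0,0,0],[0.8,-11,-1,9,0,0,0],[0.8,-11,-1,9,0,0,0],[0.8,-11,-1,9,0,0,0],[0.8,0,0,0,0,0,0],[0.8,0,0,0,0,0,0]]]'; python3 -c "
from bench import manip;o=manip.get_obs();print(o['qpos'].round(1))"
python3 - <<'E'
from h import *
s=manip.camera("scene")[:,:,::-1]
cv2.imwrite("pics/c3.png",cv2.resize(s[230:350,220:370],(750,600),interpolation=2))
E
```

```text
clock: 6.5
ee_pos: [553.5, 79.7, 95.8]
tool_rot: [[0.769, -0.083, 0.634], [-0.079, -0.996, -0.035], [0.634, -0.023, -0.773]]
wrist_force: [0.7, -0.7, -1.4]
opening: 0.515
grip_force: 41.4
[  7.4  16.  118.7 -46.4   9.2 146.3]
```

View pics/c3.png

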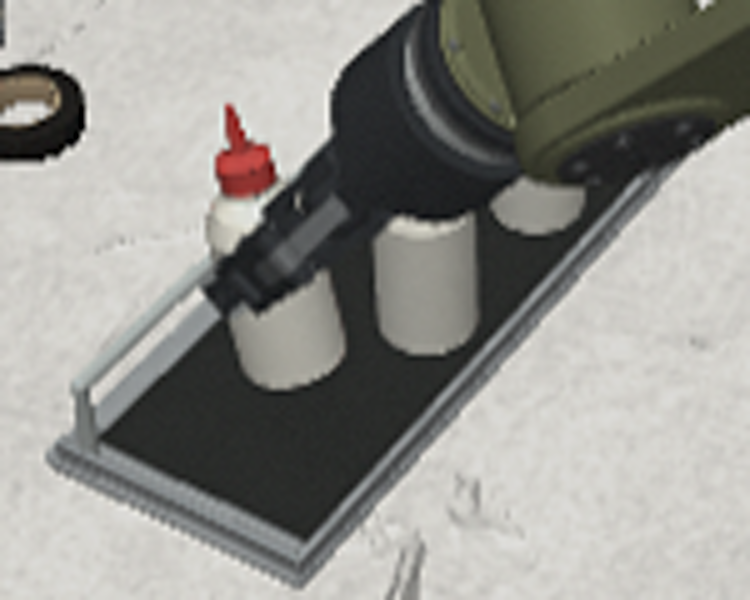

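The bottle is held just above the deck, leaning about 11° back, with good gaps to its neighbour. I'll ease the pitch back to about 32°, lower to contact, and let the deck right it under a light grip.

```bash
python3 -m handwheel '[[[0.8,0,-3,0,0,-4,0],[0.8,0,-3,0,0,-4,0],[0.8,0,-2,0,0,0,0],[0.8,-5,0,8,0,0,0],[0.8,-5,0,8,0,0,0],[0.8,0,0,0,0,0,0],[0.8,0,0,0,0,0,0]]]'; python3 -c "
from bench import manip;o=manip.get_obs();print(o['qpos'].round(1))"
```

```text
clock: 7.13
ee_pos: [555.6, 83.2, 77.5]
tool_rot: [[0.818, -0.09, 0.568], [-0.082, -0.996, -0.04], [0.569, -0.014, -0.822]]
wrist_force: [0.4, 0.9, -1.9]
opening: 0.516
grip_force: 41.4
[  7.7  18.7 116.  -31.1  12.9 131.6]
```

```bash
python3 -m handwheel '[[[0.8,-3.5,0,5,0,-1,0],[0.8,-3.5,0,5,0,-1,0],[0.8,-3,0,4,0,0,0],[0.8,0,0,0,0,0,0]]]' 20; python3 -m handwheel '[[[0.8,-1.5,0,2,0,0,0],[0.8,-1.5,0,2,0,0,0],[0.8,0,0,0,0,0,0]]]'; python3 -c "
from bench import manip;o=manip.get_obs();print(o['qpos'].round(1))"
```

```text
clock: 7.47
ee_pos: [555.1, 83.4, 60.4]
tool_rot: [[0.837, -0.09, 0.539], [-0.084, -0.996, -0.037], [0.54, -0.014, -0.841]]
wrist_force: [-0.3, -0.2, -2.0]
opening: 0.516
grip_force: 41.4
clock: 7.72
ee_pos: [557.1, 83.8, 58.7]
tool_rot: [[0.834, -0.09, 0.545], [-0.084, -0.996, -0.036], [0.546, -0.016, -0.838]]
wrist_force: [-5.5, -3.2, 21.8]
opening: 0.51
grip_force: 43.5
[  7.5  21.3 115.3 -29.6  12.5 130.1]
```

```bash
cat >> h.py <<'E'
def caddy(p):
    a=np.radians(-7.22);d=np.array(p[:2])-[541.8,1]
    return np.array([np.cos(a)*d[0]+np.sin(a)*d[1],-np.sin(a)*d[0]+np.cos(a)*d[1],p[2]]).round(1)
def noz():
    t,s=manip.camera("top"),manip.camera("scene")
    T=red(t,(215,205,375,290));S=red(s,(220,190,390,350))
    for a in T:
        for b in S:
            p,e=tri(ray("top",a[1]),ray("scene",b[1]))
            if e<6 and 70<p[2]<150: print(caddy(p),round(e,1),a[0],b[0],a[1],b[1])
E
python3 -m handwheel '[[[0.8,-2.5,0,3,0,0,0],[0.8,0,0,0,0,0,0]]]'
python3 -c "
from h import *
noz();print(caddy(manip.get_obs()['ee_pos']))"
```

```text
clock: 7.88
ee_pos: [557.7, 84.0, 56.1]
tool_rot: [[0.832, -0.089, 0.548], [-0.083, -0.996, -0.035], [0.549, -0.016, -0.836]]
wrist_force: [-4.2, -3.7, 29.3]
opening: 0.516
grip_force: 44.6
[ 13.3  84.9 111.3] 1.8 50 111 [242.  235.9] [263.3 275.4]
[ 5.3 84.3 56.2]
```

Estimated tilt is 17–25°, too near the tipping angle for a safe release. I'll lay the bottle back on the rail as it started and regrasp it higher, with the tool tilted the other way, so the upright end pose stays inside the wrist's range.

```bash
python3 -m handwheel '[[[0.8,5.5,0,-8,0,0,0],[0.8,5.5,0,-8,0,0,0],[0.8,0,0,0,0,-6.6,0],[0.8,0,0,0,0,-6.6,0],[0.8,0,0,0,0,-6.6,0],[0.8,0,0,0,0,-6.6,0],[0.8,0,0,0,0,-6.6,0],[0.8,4,0,4,0,0,0],[0.8,0,0,0,0,0,0],[0.8,0,0,0,0,0,0]]]'; python3 -c "
from h import *
noz();o=manip.get_obs();print(caddy(o['ee_pos']),o['qpos'].round(1))"
```

```text
clock: 8.82
ee_pos: [559.0, 81.3, 66.0]
tool_rot: [[0.995, -0.095, 0.027], [-0.095, -0.995, 0.006], [0.027, -0.008, -1.0]]
wrist_force: [1.3, -0.2, -1.8]
opening: 0.515
grip_force: 42.0
[-29.5  -1.3 109.9] 1.4 43 110 [271.9 255.1] [303.9 259.7]
[-28.5 -93.7 109.4] 1.5 43 94 [306.  258.4] [326.5 236.9]
[ 6.7 81.9 66.5] [ 4.5 29.  94.4  0.3 55.  99.7]
```

```bash
python3 -m handwheel '[[[0.8,3,-2,6,0,-1.5,0],[0.8,3,-2,5,0,0,0],[0.8,0,0,2,0,0,0],[0.8,0,0,0,0,0,0]]]'; python3 -m handwheel '[[[0.8,0,0,2,0,0,0],[0.8,0,0,0,0,0,0]]]'
```

```text
clock: 9.25
ee_pos: [565.3, 85.0, 53.2]
tool_rot: [[0.996, -0.094, -0.001], [-0.094, -0.996, 0.009], [-0.002, -0.009, -1.0]]
wrist_force: [-0.7, -1.4, -1.1]
opening: 0.512
grip_force: 41.9
clock: 9.42
ee_pos: [565.5, 84.9, 51.7]
tool_rot: [[0.996, -0.094, -0.001], [-0.094, -0.996, 0.009], [-0.002, -0.009, -1.0]]
wrist_force: [-0.1, -0.6, -1.6]
opening: 0.515
grip_force: 41.9
```

```bash
python3 -m handwheel '[[[0.8,0,0,2.5,0,0,0],[0.8,0,0,0,0,0,0],[0.35,0,0,0,0,0,0],[0.2,0,0,0,0,0,0],[0.2,0,0,0,0,0,0],[0.2,0,0,0,0,0,0]]]' 40; python3 -m handwheel '[[[0.2,0,0,-20,0,0,0],[0.2,0,0,-25,0,0,0],[0.2,0,0,-25,0,0,0],[0.2,0,0,-15,0,0,0],[0.2,0,0,0,0,0,0],[0.2,0,0,0,0,0,0]]]'; python3 -c "
from h import *
o=manip.get_obs();im=manip.camera('wrist');print(red(im,(0,0,640,480)));cv2.imwrite('pics/w2.png',im[:,:,::-1])
noz();print(caddy(o['ee_pos']),o['qpos'].round(1))"
```

```text
clock: 9.92
ee_pos: [565.8, 84.9, 49.3]
tool_rot: [[0.996, -0.094, -0.001], [-0.094, -0.996, 0.009], [-0.002, -0.009, -1.0]]
wrist_force: [-0.5, 1.2, 0.2]
opening: 0.801
grip_force: 0.0
clock: 10.42
ee_pos: [566.1, 84.2, 134.7]
tool_rot: [[0.996, -0.094, -0.0], [-0.094, -0.995, 0.009], [-0.001, -0.009, -1.0]]
wrist_force: [-0.1, -0.1, -0.7]
opening: 0.801
grip_force: 0.0
[(2905, array([322.6, 197.9])), (189, array([526.4, 361.4]))]
[-29.5  -1.3 109.9] 1.4 43 110 [271.9 255.1] [303.9 259.7]
[-28.4 -93.9 109.2] 1.4 40 94 [306.1 258.4] [326.5 236.9]
[ 13.7  85.6 134.7] [ 4.6 25.4 89.4  0.6 65.1 99.7]
```

View pics/w2.png

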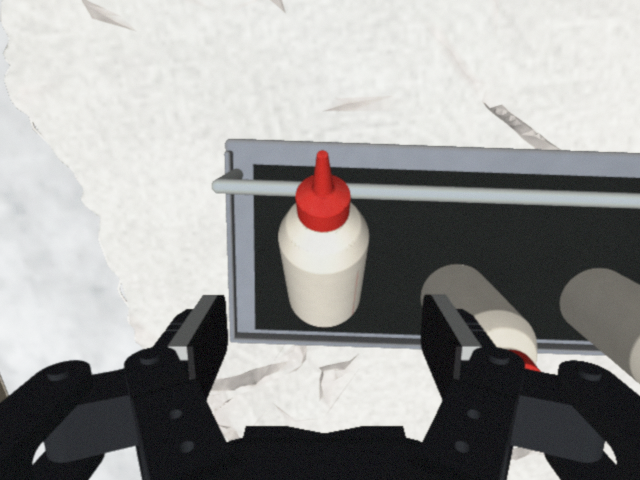

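The bottle leans on the rail again, centred at u≈323; base front edge at v≈325 and red cap at v≈198. I'll compute its pose and the new grasp.

```bash
python3 -c "
from h import *
o=manip.get_obs()
for z in (88,93,98): print(z,caddy(plane('wrist',(322.6,197.9),z,o)))
for z in (42,46): print(z,caddy(plane('wrist',(323,325),z,o)))
# rest model: rear edge at xr, body line tangent to rail
for th in (44,47,50,53):
    t=np.radians(th);u=np.array([np.sin(t),np.cos(t)]);n=np.array([np.cos(t),-np.sin(t)])
    # base c: n.(rail-c)=26.5, c_z=12+22.5sin t
    cz=12+22.5*np.sin(t);cx=46-(26.5-n[1]*(57-cz))/n[0]
    c=np.array([cx,cz]);print(th,'base',c.round(1),'noz',(c+99.7*u).round(1),'front',(c-22.5*n).round(1),'L72',(c+72*u).round(1))
"
```

```text
88 [46.  87.3 88. ]
93 [47.  87.3 93. ]
98 [47.9 87.3 98. ]
42 [-41.4  85.   42. ]
46 [-39.2  85.   46. ]
44 base [-19.2  27.6] noz [50.1 99.3] front [-35.4  43.3] L72 [30.8 79.4]
47 base [-23.5  28.5] noz [49.4 96.5] front [-38.8  44.9] L72 [29.2 77.6]
50 base [-28.3  29.2] noz [48.1 93.3] front [-42.8  46.5] L72 [26.8 75.5]
53 base [-33.9  30. ] noz [45.7 90. ] front [-47.4  47.9] L72 [23.6 73.3]
```

```bash
python3 -m handwheel '[[[0.2,14,-0.5,5,0,0,1],[0.2,14,-0.5,5,0,0,1],[0.2,0,0,0,0,-7,0],[0.2,0,0,0,0,-7,0],[0.2,0,0,0,0,0,0],[0.2,0,0,0,0,0,0]]]';python3 -c "
from h import *
o=manip.get_obs();print(caddy(o['ee_pos']),o['qpos'].round(1))"
```

```text
clock: 11.07
ee_pos: [593.9, 82.1, 122.0]
tool_rot: [[0.961, -0.13, -0.242], [-0.124, -0.992, 0.04], [-0.246, -0.008, -0.969]]
wrist_force: [0.5, 0.1, 0.1]
opening: 0.799
grip_force: 0.0
[ 41.5  87.  122. ] [ 3.1 36.9 74.5  3.1 82.5 99.7]
```

```bash
python3 -m handwheel '[[[0.2,0,0,20,0,0,0],[0.2,0,0,20,0,0,0],[0.2,0,0,16,0,0,0],[0.2,0,0,10,0,0,0],[0.2,0,0,0,0,0,0]]]';python3 -m handwheel '[[[0.8,0,0,0,0,0,0],[0.8,0,0,0,0,0,0],[0.8,0,0,0,0,0,0],[0.8,0,0,0,0,0,0],[0.8,0,0,0,0,0,0],[0.8,0,0,0,0,0,0]]]' 40;python3 -c "
from h import *
o=manip.get_obs();print(caddy(o['ee_pos']),o['qpos'].round(1))"
```

```text
clock: 11.48
ee_pos: [576.5, 85.2, 58.5]
tool_rot: [[0.962, -0.129, -0.243], [-0.123, -0.992, 0.04], [-0.246, -0.008, -0.969]]
wrist_force: [0.1, 0.1, -0.3]
opening: 0.804
grip_force: 0.0
clock: 11.98
ee_pos: [578.5, 85.0, 61.4]
tool_rot: [[0.962, -0.129, -0.239], [-0.123, -0.992, 0.04], [-0.243, -0.009, -0.97]]
wrist_force: [0.3, -0.0, 5.8]
opening: 0.522
grip_force: 41.1
[25.9 88.  61.4] [ 3.5 39.2 79.6  3.2 75.  99.6]
```

```bash
python3 -m handwheel '[[[0.8,-4,0,-14,0,0,0],[0.8,-4,0,-15,0,0,0],[0.8,-4,0,-15,0,0,0],[0.8,-3,0,0,0,6,0],[0.8,-3,0,0,0,6,0],[0.8,-3,0,0,0,6,0],[0.8,-3,0,0,0,6,0],[0.8,-3,0,0,0,6,0],[0.8,0,0,0,0,0,0]]]';python3 -c "
from h import *
o=manip.get_obs();print(caddy(o['ee_pos']),o['qpos'].round(1))"
python3 -m handwheel '[[[0.8,0,0,0,0,5,0],[0.8,0,0,0,0,5,0],[0.8,0,0,0,0,5,0],[0.8,0,0,0,0,3,0],[0.8,0,0,0,0,0,0],[0.8,0,0,0,0,0,0]]]';python3 -c "
from h import *
o=manip.get_obs();print(caddy(o['ee_pos']),o['qpos'].round(1));noz()
s=manip.camera('scene')[:,:,::-1]
cv2.imwrite('pics/c4.png',cv2.resize(s[210:350,220:370],(642,600),interpolation=2))"
```

```text
clock: 12.73
ee_pos: [560.1, 87.0, 106.6]
tool_rot: [[0.953, -0.128, 0.276], [-0.126, -0.992, -0.027], [0.277, -0.009, -0.961]]
wrist_force: [-1.3, -0.6, -1.8]
opening: 0.515
grip_force: 41.4
[  7.3  87.6 106.6] [  6.6  20.2 102.7  -5.1  41.4 107.4]
clock: 13.23
ee_pos: [562.6, 86.4, 107.0]
tool_rot: [[0.824, -0.13, 0.552], [-0.112, -0.992, -0.066], [0.555, -0.008, -0.832]]
wrist_force: [0.4, 1.1, -1.8]
opening: 0.518
grip_force: 41.4
[  9.9  87.3 107. ] [  8.7  16.5 113.3 -26.5  19.4 129. ]
```

View pics/c4.png

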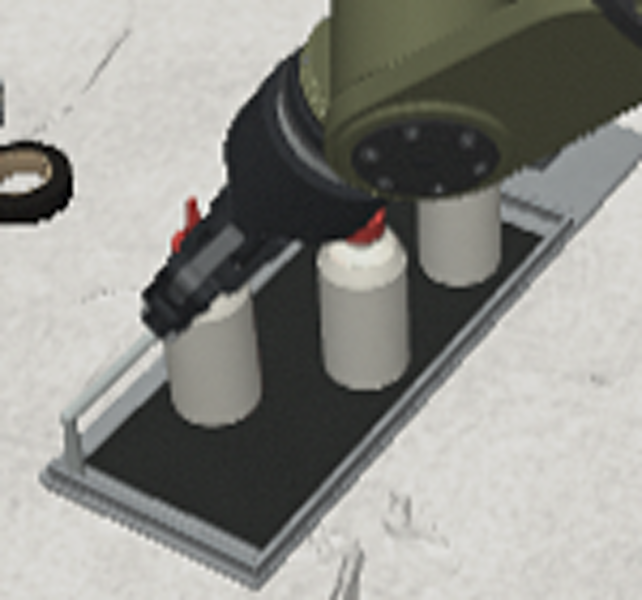

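The bottle hangs upright, parallel to its neighbours. Now I lower it and move it forward into line.

```bash
python3 -m handwheel '[[[0.8,-7,0,3.5,0,0,0],[0.8,-7,0,3.5,0,0,0],[0.8,-7,0,3.5,0,0,0],[0.8,-7,0,3.5,0,0,0],[0.8,0,0,0,0,0,0],[0.8,0,0,0,0,0,0]]]';python3 -c "
from h import *
o=manip.get_obs();print(caddy(o['ee_pos']),o['qpos'].round(1))"
```

```text
clock: 13.88
ee_pos: [547.4, 88.7, 79.4]
tool_rot: [[0.823, -0.129, 0.553], [-0.112, -0.992, -0.065], [0.557, -0.008, -0.831]]
wrist_force: [0.3, -0.5, -1.2]
opening: 0.516
grip_force: 41.4
[-5.5 87.7 79.4] [  9.3  18.1 116.2 -34.8  15.6 138. ]
```

```bash
python3 -m handwheel '[[[0.8,-2.2,0,3.3,0,0,0],[0.8,-2.2,0,3.3,0,0,0],[0.8,0,0,0,0,0,0]]]' 20; python3 -m handwheel '[[[0.8,-1.2,0,1.7,0,0,0],[0.8,-1.2,0,1.7,0,0,0],[0.8,0,0,0,0,0,0]]]'
```

```text
clock: 14.13
ee_pos: [548.6, 88.4, 73.0]
tool_rot: [[0.821, -0.13, 0.556], [-0.112, -0.992, -0.065], [0.56, -0.009, -0.828]]
wrist_force: [-5.3, -7.1, 15.0]
opening: 0.517
grip_force: 35.0
clock: 14.38
ee_pos: [549.8, 88.7, 70.9]
tool_rot: [[0.819, -0.129, 0.56], [-0.112, -0.992, -0.065], [0.563, -0.01, -0.826]]
wrist_force: [-9.0, -6.6, 30.3]
opening: 0.517
grip_force: 37.4
```

```bash
python3 -m handwheel '[[[0.8,1.2,0,-1.7,0,0,0],[0.8,0.6,0,-0.8,0,0,0],[0.45,0,0,0,0,0,0],[0.38,0,0,0,0,0,0],[0.25,0,0,0,0,0,0],[0.2,0,0,0,0,0,0],[0.2,0,0,0,0,0,0],[0.2,0,0,0,0,0,0]]]' 40; python3 -m handwheel '[[[0.2,0,0,-15,0,0,0],[0.2,0,0,-25,0,0,0],[0.2,0,0,-30,0,0,0],[0.2,0,0,-30,0,-6,0],[0.2,0,0,-20,0,-6,0],[0.2,0,0,0,0,0,0],[0.2,0,0,0,0,0,0]]]'; python3 -c "
from h import *
o=manip.get_obs();print(caddy(o['ee_pos']),o['qpos'].round(1));noz()
s=manip.camera('scene')[:,:,::-1]
cv2.imwrite('pics/c5.png',cv2.resize(s[190:350,220:380],(600,600),interpolation=2))"
```

```text
clock: 15.05
ee_pos: [547.0, 89.0, 70.1]
tool_rot: [[0.823, -0.129, 0.553], [-0.112, -0.992, -0.065], [0.557, -0.009, -0.831]]
wrist_force: [0.2, 0.1, 0.6]
opening: 0.803
grip_force: 0.0
clock: 15.63
ee_pos: [486.0, 95.0, 168.1]
tool_rot: [[0.912, -0.133, 0.389], [-0.125, -0.991, -0.047], [0.392, -0.006, -0.92]]
wrist_force: [-0.5, 0.6, -0.1]
opening: 0.803
grip_force: 0.0
[-67.2  86.3 168.1] [ 10.    4.1 114.6 -10.3  39.6 114.5]
[-16.1  88.6 109.6] 1.7 45 122 [239.4 246.6] [273.9 282.1]
[-30.1  -1.2 102.1] 5.3 39 43 [271.8 254.9] [305.2 262.7]
```

View pics/c5.png

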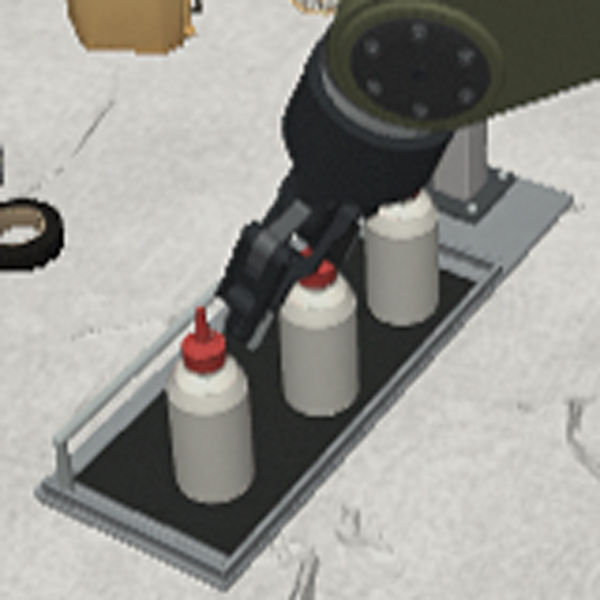

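All three bottles stand upright (tipped bottle's nozzle now at caddy x≈-16, y≈89, z≈110) and the fingers are clear. Next I level the tool, turn it 90° and go to the handle.

```bash
python3 -m handwheel '[[[0.2,0,0,-20,0,-6,0],[0.2,0,0,-20,0,-6,0],[0,0,0,-10,0,-6,0],[0,0,0,0,0,-5,0],[0,0,0,0,0,0,-7],[0,0,0,0,0,0,-7],[0,0,0,0,0,0,-7],[0,0,0,0,0,0,-7],[0,0,0,0,0,0,-7],[0,0,0,0,0,0,-7]]]'; python3 -m handwheel '[[[0,0,0,0,0,0,-7],[0,0,0,0,0,0,-7],[0,0,0,0,0,0,-7],[0,0,0,0,0,0,-7],[0,0,0,0,0,0,-7],[0,0,0,0,0,0,-7],[0,0,0,0,0,0,-6],[0,0,0,0,0,0,0],[0,0,0,0,0,0,0]]]'; python3 -c "
from h import *
o=manip.get_obs();print(caddy(o['ee_pos']),o['qpos'].round(1));noz()"
```

```text
clock: 16.62
ee_pos: [469.6, 96.6, 212.7]
tool_rot: [[0.822, 0.569, -0.003], [0.569, -0.822, 0.004], [-0.0, -0.005, -1.0]]
wrist_force: [-0.9, 0.2, -0.4]
opening: 0.997
grip_force: 0.0
clock: 17.37
ee_pos: [469.7, 96.7, 213.2]
tool_rot: [[0.136, 0.991, -0.003], [0.991, -0.136, 0.005], [0.004, -0.003, -1.0]]
wrist_force: [-0.2, 0.6, -0.7]
opening: 1.001
grip_force: 0.0
[-83.6  85.9 213.2] [ 7.1  9.2 99.5  0.3 71.5 14.9]
[-13.5  84.1 104.7] 0.1 15 121 [241.6 246.3] [273.9 282.1]
[-29.4  -1.5 109.7] 1.3 42 110 [272.  255.1] [303.9 259.7]
```

```bash
python3 -m handwheel '[[[0,-33,8.8,0,0,0,0],[0,-33,8.8,0,0,0,0],[0,-33,8.8,0,0,0,0],[0,-33,8.8,0,0,0,0],[0,-33,8.8,3,0,0,0],[0,-33,8.8,3,0,0,0],[0,-33,8.8,5,0,0,0],[0,-33,8.8,5,0,0,0],[0,-33,8.8,5,0,0,-0.6],[0,0,0,0,0,0,0]]]'; python3 -m handwheel '[[[0,0,0,0,0,0,0],[0,0,0,0,0,0,0]]]'; python3 -c "
from h import *
o=manip.get_obs();im=manip.camera('wrist');print(caddy(o['ee_pos']),o['qpos'].round(1));cv2.imwrite('pics/w3.png',im[:,:,::-1])"
```

```text
clock: 18.3
ee_pos: [508.5, -212.5, 189.8]
tool_rot: [[0.128, 0.992, -0.003], [0.992, -0.128, 0.005], [0.005, -0.004, -1.0]]
wrist_force: [-0.6, 0.9, -0.1]
opening: 0.998
grip_force: 0.0
clock: 18.47
ee_pos: [508.8, -207.6, 191.2]
tool_rot: [[0.124, 0.992, -0.002], [0.992, -0.124, 0.006], [0.006, -0.003, -1.0]]
wrist_force: [0.4, 0.5, 0.1]
opening: 1.001
grip_force: 0.0
[  -6.6 -211.1  191.2] [-26.1  19.3  89.9   0.3  71.1 -19.1]
```

View pics/w3.png

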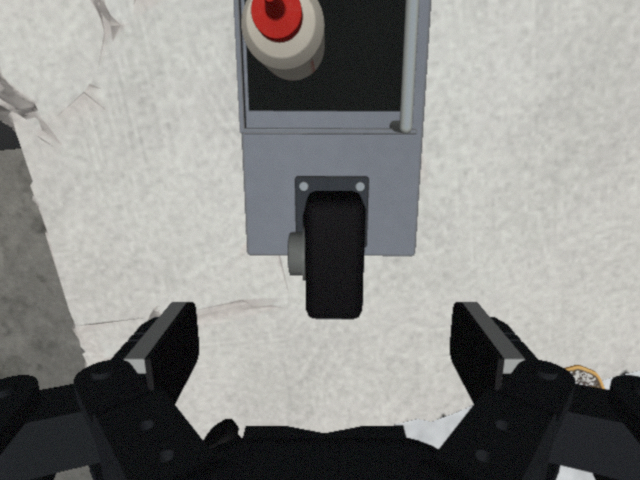

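The grip is seen from above: its top face spans u 305–364 and v 191–318, with the button at u≈289, v≈254. I'll convert these to the caddy frame.

```bash
python3 -c "
from h import *
o=manip.get_obs()
print(caddy(plane('wrist',(305,300),136,o)),caddy(plane('wrist',(363,300),136,o)),caddy(plane('wrist',(334,318),136,o)),caddy(plane('wrist',(289,254),119,o)),caddy(plane('wrist',(334,191),136,o)))
print(caddy(o['ee_pos']))"
```

```text
[ -16.1 -231.7  136. ] [  13.3 -231.5  136. ] [  -1.3 -241.6  136. ] [ -25.3 -212.7  119. ] [  -1.9 -175.9  136. ]
[  -6.5 -210.6  191.5]
```

```bash
python3 -m handwheel '[[[0,0,0,20,0,0,0],[0,0,0,20,0,0,0],[0,0,0,20,0,0,0],[0,0,0,16,0,0,0],[0,0,0,12,0,0,0],[0,0,0,0,0,0,0],[0,0,0,0,0,0,0]]]'; python3 -c "
from h import *
print(caddy(manip.get_obs()['ee_pos']))"
```

```text
clock: 19.1
ee_pos: [508.9, -206.8, 103.8]
tool_rot: [[0.122, 0.993, -0.002], [0.993, -0.122, 0.006], [0.005, -0.003, -1.0]]
wrist_force: [-0.4, 0.3, 0.5]
opening: 1.001
grip_force: 0.0
[  -6.5 -210.3  103.8]
```

```bash
python3 -m handwheel '[[[1,0,0,1,0,0,0],[1,0,0,0,0,0,0],[1,0,0,0,0,0,0],[1,0,0,0,0,0,0],[1,0,0,0,0,0,0],[1,0,0,0,0,0,0],[1,0,0,0,0,0,0],[1,0,0,0,0,0,0],[1,0,0,0,0,0,0],[1,0,0,0,0,0,0]]]' 60;python3 -m handwheel '[[[1,0,0,0,0,0,0],[1,0,0,0,0,0,0],[1,0,0,0,0,0,0],[1,0,0,0,0,0,0]]]'
```

```text
clock: 19.93
ee_pos: [512.1, -207.9, 104.4]
tool_rot: [[0.122, 0.992, 0.007], [0.992, -0.122, 0.003], [0.004, 0.007, -1.0]]
wrist_force: [24.9, -2.0, -2.3]
opening: 0.369
grip_force: 62.6
clock: 20.27
ee_pos: [512.1, -207.9, 104.4]
tool_rot: [[0.122, 0.992, 0.007], [0.992, -0.122, 0.003], [0.004, 0.007, -1.0]]
wrist_force: [25.7, -2.2, -1.8]
opening: 0.369
grip_force: 62.6
```

The button is fully in (opening ≈31–32 mm). I relieve the side load, then pull up.

```bash
python3 -m handwheel '[[[1,0,1.5,0,0,0,0],[1,0,1.5,0,0,0,0],[1,0,0,-5,0,0,0],[1,0,0,-8,0,0,0],[1,0,0,-8,0,0,0],[1,0,0,-8,0,0,0],[1,0,0,-8,0,0,0],[1,0,0,-8,0,0,0],[1,0,0,-8,0,0,0],[1,0,0,0,0,0,0]]]' 80
```

```text
clock: 21.1
ee_pos: [512.5, -208.0, 157.1]
tool_rot: [[0.122, 0.992, 0.0], [0.992, -0.122, 0.005], [0.005, -0.0, -1.0]]
wrist_force: [6.1, 1.0, -1.8]
opening: 0.361
grip_force: 80.4
```

```bash
python3 -m handwheel '[[[1,0,0,-8,0,0,0],[1,0,0,-8,0,0,0],[1,0,0,-8,0,0,0],[1,0,0,-8,0,0,0],[1,0,0,-8,0,0,0],[1,0,0,-8,0,0,0],[1,0,0,-6,0,0,0],[1,0,0,-3,0,0,0],[1,0,0,0,0,0,0],[1,0,0,0,0,0,0]]]'
```

```text
clock: 21.93
ee_pos: [512.4, -208.0, 212.3]
tool_rot: [[0.122, 0.993, -0.001], [0.992, -0.122, 0.006], [0.006, -0.001, -1.0]]
wrist_force: [8.1, 1.7, -2.4]
opening: 0.358
grip_force: 81.0
```

```bash
python3 -m handwheel '[[[1,0,0,-2,0,0,0],[1,0,0,-2,0,0,0],[1,0,0,0,0,0,0],[1,0,0,0,0,0,0]]]'; python3 -m handwheel '[[[1,0,0,-1,0,0,0],[1,0,0,0,0,0,0],[1,0,0,0,0,0,0],[1,0,0,0,0,0,0]]]'; python3 -c "
from h import *
noz()
s=manip.camera('scene')[:,:,::-1]
cv2.imwrite('pics/c6.png',cv2.resize(s[150:350,220:420],(600,600),interpolation=2))"
```

```text
clock: 22.27
ee_pos: [512.1, -207.9, 214.4]
tool_rot: [[0.122, 0.993, -0.003], [0.992, -0.122, 0.007], [0.007, -0.004, -1.0]]
wrist_force: [13.7, -0.3, -18.1]
opening: 0.361
grip_force: 83.3
clock: 22.6
ee_pos: [512.0, -207.9, 214.5]
tool_rot: [[0.122, 0.992, -0.004], [0.992, -0.122, 0.008], [0.007, -0.005, -1.0]]
wrist_force: [17.3, -1.9, -25.4]
opening: 0.356
grip_force: 82.7
[-16.5  88.5 109.6] 0.9 41 121 [239.5 246.9] [273.9 282.1]
[-29.2  -1.2 109.8] 1.4 40 109 [271.9 255. ] [303.8 259.7]
[-28.7 -93.6 109.5] 1.3 42 94 [306.  258.5] [326.5 236.9]
```

View pics/c6.png

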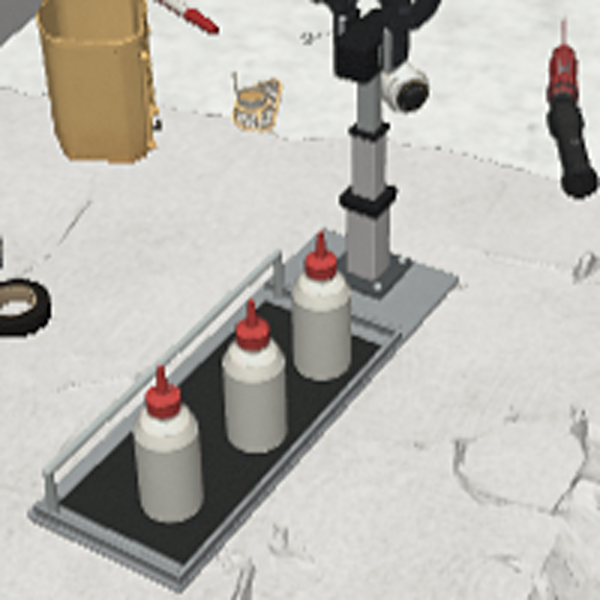

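The picture shows both tube sections out, the grip held, and all three bottles standing. A hard stop was felt at 110 mm of rise with a 25 N pull, so I'm handing in.

```bash
python3 -c "
from bench import manip
print(manip.sign_off())"
```

```text
the job is handed in; nothing more can be done
None
```

The job is handed in: the tipped bottle stands upright in the lane with the other two, and the arm is holding the grip at the second stop with both tube sections fully out, after 22.6 s of the 51 s allowed; the sign-off gave no verdict.

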